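# Put the dropper bottle away in the latched store box

### The job

Lift the black paddle handle on the white lid to unlatch the store box, swing the lid all the way up so that it stays open by itself, then stand the small brown dropper bottle upright on the floor inside the box. Leave the lid open and the paddle let go, do not tip the bottle over, and leave the clay pot where it is.

Things in the scene. Friction and masses are not known exactly. Their poses are not given: they have to be found in the camera images.
- store_box: Grey open-topped box screwed to the bench, 200 mm (x) x 260 mm (y) outside, rim 122 mm up, walls 6 mm, inside 188 x 248 mm. Origin: centre of its underside, on the bench. Its front (paddle) faces its -x, the lid hinge is along its +x side, z up. Place and yaw vary. At the middle of the front wall a steel strike ledge, 60 mm wide, stands 10 mm inward at 101 to 107 mm height.
- box_floor (a point): Centre of the box's inside floor (a black mat), 12 mm above the bench; axes as store_box.
- lid_hinge (a point): Middle of the lid's hinge line: 104 mm behind the box's centre, 122 mm above the bench; the line runs along the box's y axis.
- lid (a joint): Lid angle, rad: 0 closed (level), grows as the front edge rises, 1.57 upright, stop at 1.75. White lid 210 x 270 x 8 mm, top 130 mm above the bench when closed. Latched by a pawl hidden under it until the paddle is lifted; its stiff hinge then holds it where it is left (about 6 N at the front edge lifts it).
- lid_edge (a point): Middle of the lid's front edge, 210 mm from the hinge line, 126 mm above the bench when closed; moves with the lid.
- paddle (a joint): Paddle angle relative to the lid, rad: 0 at rest, stop at 0.75. The pawl is clear of the strike from about 0.4 on. A light spring (2 to 3 N at the grip) returns it to 0 when let go. Pulling up on the paddle lifts first the paddle, then, at its stop, the lid.
- paddle_grip (a point): Grip point, middle of the free end of the black paddle, which points to the box's front (-x) and slants up 12 deg: 58 mm from the pivot, 154 mm above the bench at the start. The paddle is 74 mm long and 44 mm wide in y (pinch it across this width), here 14 mm thick over 30 mm of length; clear at both sides and 15 mm beneath. Axes at rest as the box's; they turn with lid and paddle.
- dropper_center (a point): Brown dropper bottle with a black cap, 33 mm diameter and 102 mm high, about 0.07 kg, standing on the bench left or right of the box. This point is its centre, 51 mm above its base; the round body is 33 mm wide up to 65 mm above the base, the cap above is 24 mm and less; z is its long axis.
- pot_center (a point): Small terracotta pot, 66 mm wide and 58 mm high, empty, standing on the other side of the box (it and the bottle may change places); point at half height. A bystander: leave it.
- paddle_pivot (a point): Middle of the paddle's pivot line (along the box's y), fixed on the lid, 149 mm in front of the hinge line and, with the lid closed, 20 mm above it (142 mm above the bench). Steel cheeks stand beside it, 66 mm over all.
There are look-alikes about, which are no part of the job. What is shaped like the part that bears dropper_center but blue or orange is not meant.

How it is judged:
On the way, in this order (a step that is already met when the one before it is completed fails the run):
1. the paddle is lifted (past 0.38 rad), which withdraws the pawl (value of joint paddle above 0.38 rad), for 0.1 s.
2. the lid has been swung up past 1.2 rad (69 degrees) (value of joint lid above 1.2 rad), for 0.2 s.
At the end, for the whole second after the job is handed in: The lid stays open past 1.2 rad by itself and at rest, the paddle has sprung back (below 0.15 rad), and the dropper bottle stands inside the box on its floor (centre within the inside walls and less than 58 mm above the floor), upright within 0.2 rad and at rest (value of joint lid above 1.2 rad and value of joint paddle below 0.15 rad and x of dropper_center in the frame of box_floor between -0.094 and 0.094 m and y of dropper_center in the frame of box_floor between -0.124 and 0.124 m and z of dropper_center in the frame of box_floor below 0.058 m and angle between dropper_center's own z axis and vertical below 0.2 rad and linear speed of dropper below 0.02 m/s and velocity of joint lid between -0.05 and 0.05 rad/s); the robot touches nothing.
It fails at once if the dropper bottle is tipped over (more than 0.9 rad from upright) (angle between dropper_center's own z axis and vertical above 0.9 rad).
It fails at once if the clay pot is moved by more than 40 mm or knocked over (distance of pot_center from where it was at the start of the episode above 0.04 m or angle between pot_center's own z axis and vertical above 0.6 rad).
It also fails if it takes over 67 s, if anything falls off the work surface, if the arm or the gripper's body presses on something with over 40 N, if the wrist force passes 120 N, or if a joint passes its speed limit or range.

### The arm

A 6-joint arm with a two-finger parallel gripper is mounted at the origin on the work surface; the furniture and walls round the work are solid. World frame = base frame: x ahead of the robot, y to its left, z up, the work surface at z = 0. Lengths are in m, angles in rad, forces in N, time in s.
With the tool pointing down it reaches from about 0.425 to 0.925 m from the base axis. Payload 12.5 kg.
Tool frame: the origin (TCP) lies on the centre line of the jaws, within the pads' length; the fingertips stand 19 mm ahead of it and the grasp point (between the pads) is the TCP; z points along the fingers, y is the direction in which the jaws open and shut (so a half turn about z gives the same grasp; the last joint's range is limited). The gripper opens to 85 mm and grips with 20 to 120 N. Pads are 22 mm wide; open, the fingers measure 114 mm over their backs; the gripper's body (76 mm by 85 mm) begins 54 mm behind the grasp point. The pads swing forward as they close: fully open they stand 13 mm farther back than shut.
Start: joints at [1.158, 0.491, 1.559, -0, 1.092, -0.106], TCP at [0.189, 0.596, 0.25] pointing down, gripper open.
Joint ranges: [-3.1, 3.1], [-0.84, 2.19], [0.05, 2.79], [-1.13, 4.28], [0.06, 2.93], [-2.69, 2.69]. Speed limits (rad/s): [2.22, 2.22, 2.79, 3.14, 3.14, 3.14].

### API

Orientations are given as a 3x3 rotation matrix whose columns are the frame's x, y, z axes.
In Python, from workcell import sense, read_camera, job_done gives the robot as it stands.
- The arm moves only by the tool apply_moves, never from a script. Its argument "increments" is a list that holds one entry, the list of rows, each a list of 7 numbers: the shift along the tool's x, y, z in m, then the turn, a rotation vector about the tool's x, y, z in rad, then the gripper's target within -1 to 1 (fully open at 1, half-way at 0, shut at -1). In form: [[[x, y, z, ax, ay, az, claw], ...]]. A call has 1 to 8 rows; each row shifts and turns the pose as measured when the row begins, along the tool's axes as they then stand; what a row does not reach is not made up. A row lasts 1/8 s, in which the tool goes at most 62.5 mm and 10.7 degrees, less where a joint would pass 70% of its speed; a pose out of reach is approached as far as the arm can. A call is refused whole if a number of a shift passes 0.0625 or a number of a turn 0.188, either way. A call with a gripper value outside its range is refused whole. The fingers move at their own pace and stop on an object; "newtons" is the grip in N (left out, the last holds). Time passes only in rows, so rows that do not move let the fingers close. It gives the time, the measured TCP pose, the force and the opening at its end, in the units of the state.
- sense(): the state, without advancing time (a new reading comes with each control period).
- read_camera(name): name is "scene" or "top"; returns a dict with "pixels" (400x640x3 uint8, red, green, blue), "fov_y" (degrees; the focal length in pixels is half the picture's height over the tangent of half this angle, whatever the lens; pixels are square), "cx", "cy" (the principal point, pixels), "k1" (the pictures are not rectified: a ray, as slopes to the right and down, at radius r is drawn at 1 + k1 r^2 times it, then the intrinsics apply), "origin" and "attitude" of the camera in the world. Camera axes: x right, y down, z forward; pixel columns grow to the right and rows downward; lengths in m; the calibration is good to about 2 mm. A picture is of the moment at which its call begins. There is no depth.
- job_done(): hands the job in, once; it reports no verdict.
The state is a dict: "t": time; "qpos": joint angles; "dq": joint speeds; "joint_efforts": joint torques, N m; "tcp_pos": TCP position; "tcp_rot": TCP orientation; "force": force on the tool from outside, world axes, zero at the start; "wrist_torque": the same for the moment, N m; "width": opening from 0.0 (shut) to 1.0 (fully open).
Only numpy, scipy, OpenCV 4.12 (cv2) and the standard library are available. Lean on these libraries where they do the work, as an engineer would, in place of code of your own. Each camera call takes 0.05 s, during which the arm holds its last target.

## Working session

There is one attempt and no reset: what is moved stays moved. The work goes in short steps, Python scripts to look and compute and a tool call to move; the robot and the scene stay as the last step left them, time stands still between calls to the robot, and variables do not carry over. Pictures are saved under pics/ and viewed, and the job is handed in when it is done.

Besides the shell and the picture viewer there is one more tool, called after "Call:" in YAML: its name, and indented under it one key for each argument. apply_moves: Moves the arm, as the interface text tells. Its arguments: {"type":"object","properties":{"increments":{"type":"array"},"newtons":{"type":"number"}},"required":["increments"]}

```bash
mkdir -p pics
cat > h.py <<'E'
import numpy as np, cv2
from workcell import sense, read_camera, job_done
def shot(n,fn):
    c=read_camera(n); cv2.imwrite('pics/'+fn,c['pixels'][:,:,::-1]); 
    import pickle; pickle.dump(c,open('pics/'+fn+'.pkl','wb')); return c
def K(c):
    f=200/np.tan(np.radians(c['fov_y'])/2); return f
def proj(c,P):
    P=np.atleast_2d(P); R=np.array(c['attitude']); q=(P-np.array(c['origin']))@R
    s=q[:,:2]/q[:,2:]; r2=(s**2).sum(1,keepdims=True); s=s*(1+c['k1']*r2)
    return s*K(c)+[c['cx'],c['cy']]
def ray(c,px):
    d=(np.array(px,float)-[c['cx'],c['cy']])/K(c); s=d.copy()
    for _ in range(30): s=d/(1+c['k1']*(s@s))
    v=np.array(c['attitude'])@np.array([s[0],s[1],1]); return np.array(c['origin']),v/np.linalg.norm(v)
def atz(c,px,z):
    o,v=ray(c,px); return o+v*(z-o[2])/v[2]
E
python3 - <<'E'
from h import *
for n in ('scene','top'):
    c=shot(n,n+'0.png'); print(n,c['fov_y'],c['cx'],c['cy'],c['k1'],c['origin'],np.round(c['attitude'],3).tolist())
s=sense(); print(s)
E
```

```text
scene 42.18559524455184 323.71501820350306 200.00136954589888 -0.12364205092587563 [ 0.01538967 -1.15868901  1.17711928] [[0.903, -0.273, 0.331], [-0.429, -0.593, 0.681], [0.011, -0.757, -0.653]]
top 53.637544505223794 320.6381057495549 203.2614534096156 -0.05881894532255204 [ 0.41805498 -0.02095083  1.49570488] [[0.004, -0.996, 0.093], [-1.0, -0.006, -0.022], [0.022, -0.093, -0.995]]
{'t': 0.1, 'qpos': array([ 1.15839557e+00,  4.91495271e-01,  1.55939264e+00,  5.78805547e-06,
        1.09168962e+00, -1.05600633e-01]), 'dq': array([-0.00132135,  0.00017832, -0.00050963, -0.00103894,  0.00046148,
       -0.00108869]), 'joint_efforts': array([ 3.77607445e-03, -6.19453382e+01, -2.62030756e+01, -9.57806037e-05,
        2.89128075e-03,  6.84956944e-06]), 'tcp_pos': array([0.18866147, 0.59565768, 0.24978723]), 'tcp_rot': array([[-9.53304013e-01,  3.02012085e-01, -3.99453363e-04],
       [ 3.02012330e-01,  9.53303594e-01, -9.00245374e-04],
       [ 1.08915344e-04, -9.78847369e-04, -9.99999515e-01]]), 'force': array([-0.65305   ,  0.43331647,  0.43289664]), 'wrist_torque': array([ 0.00847316,  0.06682963, -0.02270246]), 'width': 0.9995120053050193}
```

View pics/scene0.png

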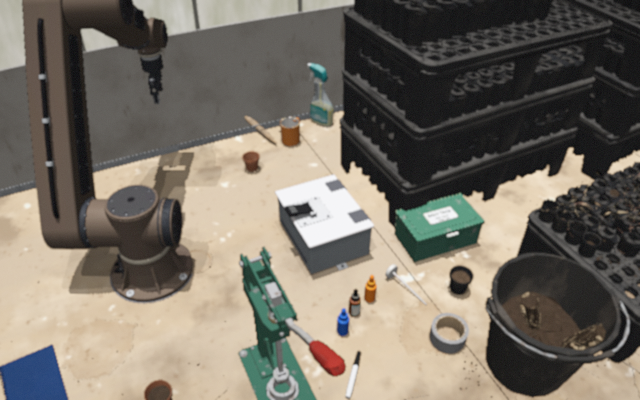

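View pics/top0.png

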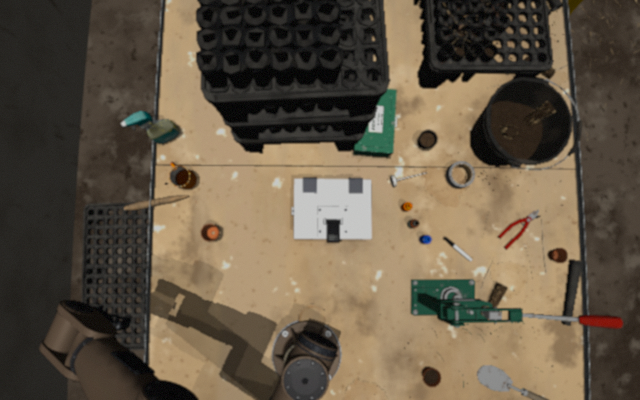

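The brown bottle candidates in the scene picture are the brown bottle at (355,302), the orange one at (371,289) and the blue one at (343,322). In the top picture they are at about (413,224), (407,207) and (425,239). By the description I choose the middle one. The pot is at (251,162) in scene and (212,232) in top. Next come close crops to check this.

Run:
```python
import cv2,numpy as np
a=cv2.imread('pics/top0.png');b=cv2.imread('pics/scene0.png')
A=cv2.resize(a[165:255,280:440],None,fx=5,fy=5,interpolation=2)
B=cv2.resize(b[170:340,260:420],None,fx=5,fy=5,interpolation=2)
cv2.imwrite('pics/ta.png',A)
B=cv2.resize(b[170:280,265:385],None,fx=5.4,fy=5.4,interpolation=2);cv2.imwrite('pics/sb.png',B)
B=cv2.resize(b[265:345,325:400],None,fx=7,fy=7,interpolation=2);cv2.imwrite('pics/sc.png',B)
```

```text
(no output)
```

View pics/ta.png

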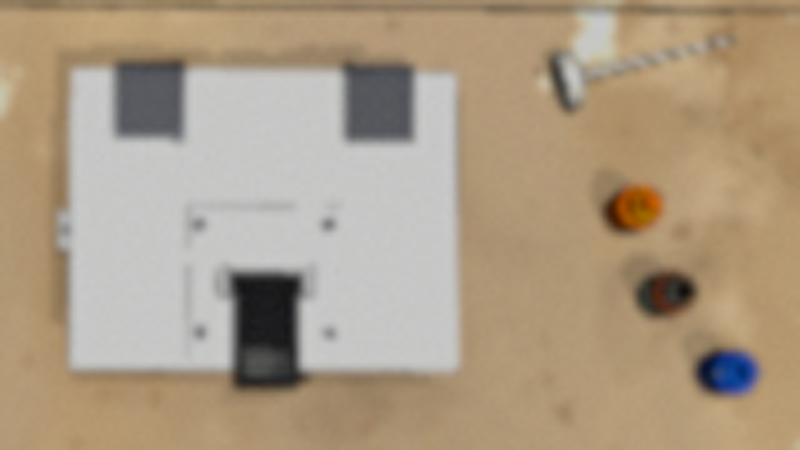

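View pics/sb.png

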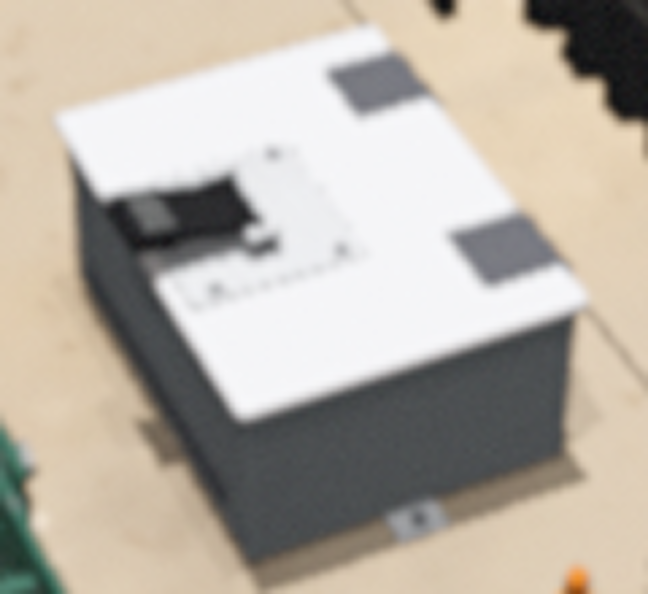

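View pics/sc.png

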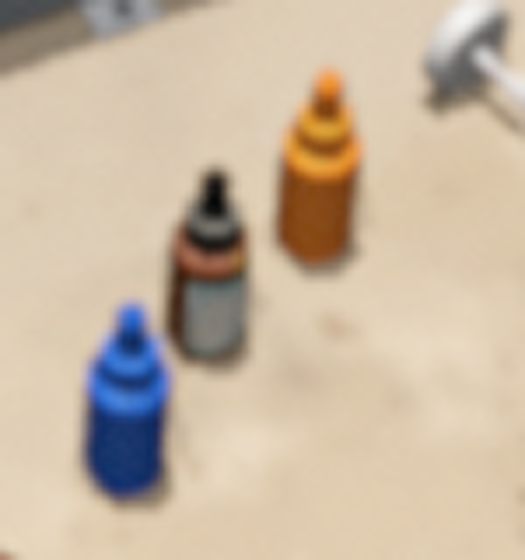

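Run:
```python
from h import *
import pickle
from scipy.optimize import least_squares
T=pickle.load(open('pics/top0.png.pkl','rb'));S=pickle.load(open('pics/scene0.png.pkl','rb'))
def tp(x,y): return [280+(x+.5)/5-.5,165+(y+.5)/5-.5]
def sb(x,y): return [265+(x+.5)/5.4-.5,170+(y+.5)/5.4-.5]
def sc(x,y): return [325+(x+.5)/7-.5,265+(y+.5)/7-.5]
# lid corners, order FL(+y) ,FR,BR,BL; hinge at +0.104, front -0.106
L=np.array([[-.106,.135,.130],[-.106,-.135,.130],[.104,-.135,.130],[.104,.135,.130]])
pt=np.array([tp(70,372),tp(460,372),tp(457,72),tp(68,68)])
ps=np.array([sb(57,118),sb(245,420),sb(588,302),sb(378,27)])
def w(p,Q):
    c,s=np.cos(p[2]),np.sin(p[2]); return Q@np.array([[c,-s,0],[s,c,0],[0,0,1]]).T+[p[0],p[1],0]
for nm,f in (('both',lambda p:np.r_[(proj(T,w(p,L))-pt).ravel(),(proj(S,w(p,L))-ps).ravel()]),('T',lambda p:(proj(T,w(p,L))-pt).ravel()),('S',lambda p:(proj(S,w(p,L))-ps).ravel())):
    r=least_squares(f,[.6,0,0]); print(nm,r.x,np.round(r.fun,1))
    if nm=='both': P=r.x
grip=w(P,np.array([[.104-.149-.058*np.cos(np.radians(12)),0,.154]]))
print('grip',grip,proj(T,grip),proj(S,grip))
# bottle
def g(q):
    x,y=q
    return np.r_[proj(S,[[x,y,.102]])[0]-sc(214,174),proj(T,[[x,y,.102]])[0]-tp(684,290)]
r=least_squares(g,[.6,-.3]);print('bottle',r.x,r.fun)
print('S tip',atz(S,sc(214,174),.102),'Ttip',atz(T,tp(684,290),.102), 'S base', atz(S,sc(208,345),0.008))
for c,n,px in ((S,'pot',(251,155)),(T,'pot',(212,232))): print(n,atz(c,px,.058))
for px,z in ((sc(328,78),.1),(sc(130,310),.1)): print(atz(S,px,z))
print(np.array(T['origin']))
```

```text
both [ 5.29903766e-01 -9.45956589e-02  2.47242711e-04] [ 0.3 -0.5  0.6 -0.2  0.7 -0.4  1.3 -0.1 -1.1 -0.8 -0.9 -0.8  0.8 -0.6
 -0.9 -1. ]
T [ 0.52889695 -0.09197785  0.00418804] [-0.3 -0.  -0.  -0.  -0.1 -0.2  0.5  0.3]
S [ 0.52994471 -0.09815768 -0.00427791] [-0.6 -0.3 -0.6 -0.   1.3  0.3 -0.2 -0.4]
grip [[ 0.42817121 -0.09462081  0.154     ]] [[333.56166871 237.40814873]] [[291.58797281 210.5516047 ]]
bottle [ 0.48182641 -0.39691662] [-0.36276134 -1.09420087  1.27023006  0.03097649]
S tip [ 0.48094687 -0.40063991  0.102     ] Ttip [ 0.48191934 -0.39234431  0.102     ] S base [ 0.478713   -0.41035653  0.008     ]
pot [0.44913128 0.34995839 0.058     ]
pot [0.44596505 0.34057384 0.058     ]
[ 0.54477777 -0.37557384  0.1       ]
[ 0.42368274 -0.44301255  0.1       ]
[ 0.41805498 -0.02095083  1.49570488]
```

Run:
```python
from h import *
import pickle
T=pickle.load(open('pics/top0.png.pkl','rb'));S=pickle.load(open('pics/scene0.png.pkl','rb'))
for px in ((250,150),(350,150),(205,95),(385,95)):
    print(px,[np.round(atz(T,px,z)[:2],3).tolist() for z in (0,.1,.2,.3,.4,.5)])
# at bottom corners scene
for px in ((345,165),(395,225),(393,180),(390,100),(405,60)): print('S',px,[np.round(atz(S,px,z)[:2],3).tolist() for z in (0,.1,.2,.3,.4,.5)])
a=cv2.imread('pics/scene0.png'); cv2.imwrite('pics/tr.png',cv2.resize(a[0:240,250:530],None,fx=2.4,fy=2.4))
```

```text
(250, 150) [[0.762, 0.219], [0.739, 0.203], [0.716, 0.187], [0.693, 0.171], [0.67, 0.155], [0.647, 0.139]]
(350, 150) [[0.766, -0.166], [0.742, -0.157], [0.719, -0.147], [0.696, -0.137], [0.673, -0.127], [0.649, -0.118]]
(205, 95) [[0.981, 0.4], [0.943, 0.372], [0.906, 0.344], [0.868, 0.316], [0.83, 0.288], [0.793, 0.259]]
(385, 95) [[0.988, -0.305], [0.95, -0.286], [0.912, -0.267], [0.874, -0.248], [0.836, -0.229], [0.798, -0.21]]
S (345, 165) [[0.773, 0.219], [0.709, 0.102], [0.644, -0.015], [0.58, -0.132], [0.516, -0.249], [0.451, -0.366]]
S (395, 225) [[0.773, -0.143], [0.709, -0.23], [0.644, -0.316], [0.58, -0.402], [0.516, -0.488], [0.451, -0.575]]
S (393, 180) [[0.891, 0.065], [0.817, -0.039], [0.743, -0.143], [0.668, -0.247], [0.594, -0.351], [0.519, -0.455]]
S (390, 100) [[1.184, 0.571], [1.085, 0.424], [0.985, 0.277], [0.886, 0.13], [0.787, -0.017], [0.687, -0.164]]
S (405, 60) [[1.472, 0.897], [1.348, 0.722], [1.224, 0.548], [1.101, 0.373], [0.977, 0.198], [0.853, 0.024]]
```

View pics/tr.png

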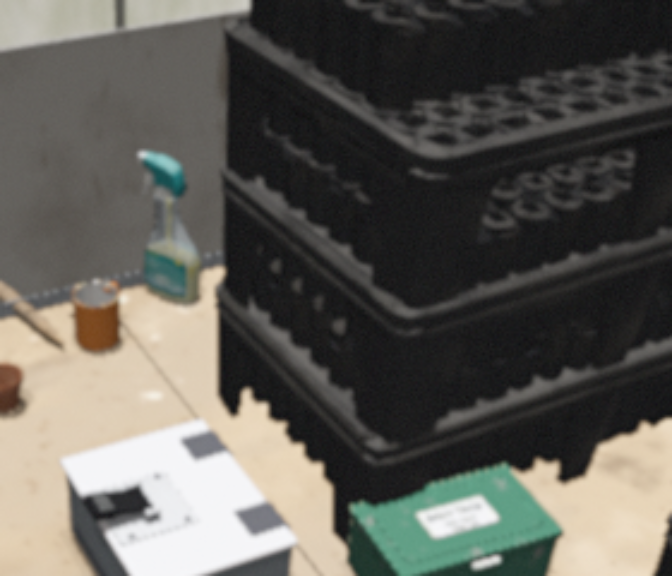

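Call:
apply_moves:
  increments:
    - [[-0.044, -0.0116, -0.017, 0, 0, 0, 1], [-0.044, -0.0116, -0.017, 0, 0, 0, 1], [-0.044, -0.0116, -0.017, 0, 0, 0, 1], [-0.044, -0.0116, -0.017, 0, 0, 0, 1], [-0.044, -0.0116, -0.017, 0, 0, 0, 1], [-0.044, -0.0116, -0.017, 0, 0, 0, 1], [0, 0, 0, 0, 0, -0.154, 1], [0, 0, 0, 0, 0, -0.154, 1]]
  newtons: 40

```text
t: 1.1
tcp_pos: [0.4264, 0.4444, 0.3518]
tcp_rot: [[-1.0, -0.01, -0.004], [-0.01, 1.0, -0.006], [0.004, -0.006, -1.0]]
force: [0.2, -0.2, 0.1]
width: 1.0
```

Call:
apply_moves:
  increments:
    - [[-0.005, -0.06, 0, 0, 0, 0, 1], [-0.005, -0.06, 0, 0, 0, 0, 1], [-0.005, -0.06, 0, 0, 0, 0, 1], [-0.005, -0.06, 0, 0, 0, 0, 1], [-0.005, -0.06, 0, 0, 0, 0, 1], [-0.005, -0.06, 0, 0, 0, 0, 1], [-0.005, -0.06, 0, 0, 0, 0, 1], [-0.005, -0.06, 0, 0, 0, 0, 1]]

```text
t: 2.1
tcp_pos: [0.4725, -0.0464, 0.3524]
tcp_rot: [[-1.0, -0.018, -0.006], [-0.018, 1.0, -0.007], [0.006, -0.007, -1.0]]
force: [0.7, -0.0, -0.4]
width: 0.998
```

```bash
python3 -c "
from h import *
s=sense();print(s['t'],s['tcp_pos'].round(4),s['tcp_rot'].round(3),s['qpos'].round(3),s['force'])"
```

```text
2.1 [ 0.4725 -0.0464  0.3524] [[-1.    -0.018 -0.006]
 [-0.018  1.    -0.007]
 [ 0.006 -0.007 -1.   ]] [-0.233  0.175  1.757 -0.009  1.213 -1.819] [ 0.65974776 -0.03310687 -0.36078363]
```

Call:
apply_moves:
  increments:
    - [[0, -0.012, 0, 0, -0.153, 0.018, 1], [0, -0.012, 0, 0, -0.153, 0, 1], [0, -0.012, 0, 0, -0.153, 0, 1], [0, -0.012, 0, 0, -0.153, 0, 1], [0, 0, 0, 0, 0, 0, 1]]

```text
t: 2.72
tcp_pos: [0.4719, -0.1007, 0.3517]
tcp_rot: [[-0.814, 0.01, 0.581], [0.003, 1.0, -0.013], [-0.581, -0.009, -0.814]]
force: [-0.3, -0.6, 1.0]
width: 0.998
```

```bash
cat >> h.py <<'E'
from scipy.spatial.transform import Rotation as Ro
def tilt(t): # tool pointing down tilted t rad toward +x; jaws on world y
    return np.array([[-1,0,0],[0,1,0],[0,0,-1.]])@Ro.from_euler('y',-t).as_matrix()
def rel(pos,t=None,R=None):
    s=sense(); A=s['tcp_rot']; d=A.T@(np.array(pos)-s['tcp_pos']); R=tilt(t) if R is None else R
    rv=Ro.from_matrix(A.T@R).as_rotvec(); print('t',round(s['t'],2),'shift',d.round(4),'rot',rv.round(3),'q',s['qpos'].round(2),'F',s['force'].round(1)); return d,rv
E
python3 -c "
from h import *
s=sense();print(s['tcp_pos'].round(4),s['tcp_rot'].round(3))
rel([.42,-.095,.25],.61)
shot('top','top1.png')"
```

```text
[ 0.4719 -0.1007  0.3517] [[-0.814  0.01   0.581]
 [ 0.003  1.    -0.013]
 [-0.581 -0.009 -0.814]]
t 2.73 shift [0.1014 0.0061 0.0525] rot [-0.013  0.01  -0.003] q [-0.47  0.01  2.08  0.51  0.54 -2.41] F [-0.3 -0.6  1. ]
```

Call:
apply_moves:
  increments:
    - [[0.022, 0.0015, 0.012, 0, 0.13, 0, 1], [0.022, 0.0015, 0.02, 0, 0.13, 0, 1], [0.02, 0.0015, 0.02, 0, 0, 0, 1], [0, 0, 0, 0, 0, 0, 1]]

```text
t: 3.28
tcp_pos: [0.4406, -0.0969, 0.2757]
tcp_rot: [[-0.942, 0.013, 0.334], [0.007, 1.0, -0.017], [-0.335, -0.014, -0.942]]
force: [0.6, 0.1, 0.4]
width: 0.998
```

```bash
python3 -c "
from h import *
s=sense();print(s['tcp_pos'].round(4),s['tcp_rot'].round(3))
rel([.42,-.095,.25],.35)
rel([.42,-.095,.165],.35)
shot('top','top1.png');shot('scene','scene1.png')"
```

```text
[ 0.4406 -0.0969  0.2757] [[-0.942  0.013  0.334]
 [ 0.007  1.    -0.017]
 [-0.335 -0.014 -0.942]]
t 3.27 shift [0.0281 0.002  0.0173] rot [-0.017 -0.009 -0.007] q [-0.43  0.11  2.1   0.21  0.62 -2.14] F [0.6 0.1 0.4]
t 3.27 shift [0.0565 0.0032 0.0974] rot [-0.017 -0.009 -0.007] q [-0.43  0.11  2.1   0.21  0.62 -2.14] F [0.6 0.1 0.4]
```

View pics/scene1.png

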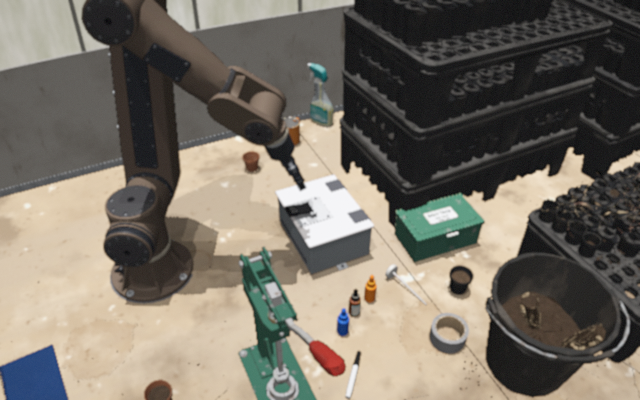

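Call:
apply_moves:
  increments:
    - [[0.02, 0.001, 0.02, -0.017, 0, 0, 1], [0.02, 0.001, 0.03, 0, 0, 0, 1], [0.018, 0.001, 0.03, 0, 0, 0, 1], [0, 0, 0.015, 0, 0, 0, 1], [0, 0, 0, 0, 0, 0, 1]]

```text
t: 4.0
tcp_pos: [0.4253, -0.0964, 0.1718]
tcp_rot: [[-0.937, 0.007, 0.348], [0.005, 1.0, -0.005], [-0.348, -0.003, -0.937]]
force: [0.4, 0.7, 0.4]
width: 1.001
```

```bash
python3 -c "
from h import *
s=sense();print(s['tcp_pos'].round(4),s['tcp_rot'].round(3))
rel([.42,-.095,.16],.35)
c=shot('top','top2.png');a=shot('scene','scene2.png')
cv2.imwrite('pics/m.png',np.hstack([cv2.resize(c['pixels'][160:260,285:385,::-1],None,fx=4,fy=4,interpolation=2),cv2.resize(a['pixels'][150:250,250:350,::-1],None,fx=4,fy=4,interpolation=2)]))"
```

```text
[ 0.4253 -0.0964  0.1718] [[-0.937  0.007  0.348]
 [ 0.005  1.    -0.005]
 [-0.348 -0.003 -0.937]]
t 4.0 shift [0.0091 0.0014 0.0092] rot [-0.005  0.005 -0.005] q [-0.46  0.28  2.28  0.54  0.29 -2.52] F [0.4 0.7 0.4]
```

View pics/m.png

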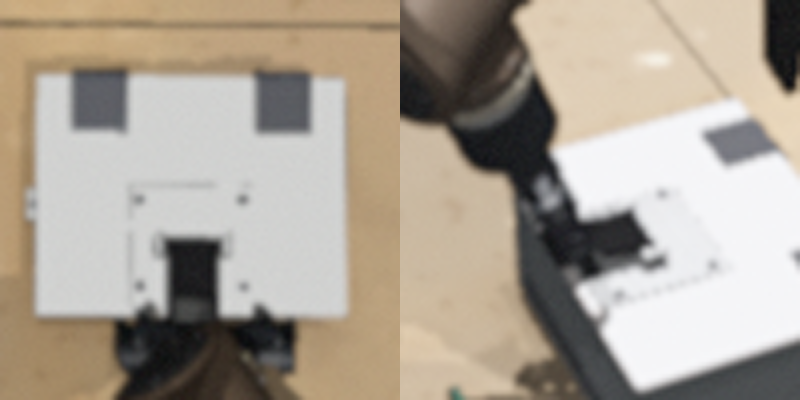

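The fingers straddle the paddle, centred on it. In the left half it is at (192,275), with fingers at (140,320) and (265,320). I'll go down a little, ease the tilt, and close.

Call:
apply_moves:
  increments:
    - [[0.006, 0.001, 0.008, 0, 0.12, 0, 1], [0, 0, 0.001, 0, 0, 0, -1], [0, 0, 0, 0, 0, 0, -1], [0, 0, 0, 0, 0, 0, -1], [0, 0, 0, 0, 0, 0, -1], [0, 0, 0, 0, 0, 0, -1]]
  newtons: 40

```text
t: 4.85
tcp_pos: [0.4233, -0.0894, 0.1677]
tcp_rot: [[-0.966, 0.004, 0.258], [0.005, 1.0, 0.007], [-0.258, 0.008, -0.966]]
force: [-0.1, -6.1, -5.9]
width: 0.502
```

```bash
python3 -c "
from h import *
s=sense();print(s['tcp_pos'].round(4),s['width'])
rel([.42,-.095,.16],.25)
"
```

```text
[ 0.4233 -0.0894  0.1677] 0.5020963402078976
t 4.85 shift [ 0.0051 -0.0057  0.0066] rot [ 0.007  0.011 -0.005] q [-0.42  0.29  2.24  0.3   0.38 -2.26] F [-0.1 -6.1 -5.9]
```

```bash
cat >> h.py <<'E'
PIV=np.array([.485,.142]);HIN=np.array([.634,.122])
def plan(pts,tilts,y):
    s=sense(); p=s['tcp_pos'];R=s['tcp_rot']
    for (x,z),t in zip(pts,tilts):
        q=np.array([x,y,z]);N=tilt(t)
        print((R.T@(q-p)).round(4).tolist(),Ro.from_matrix(R.T@N).as_rotvec().round(3).tolist()); p,R=q,N
E
python3 -c "
from h import *
A=np.linspace(0,.78,7)[1:]
pts=[PIV+.067*np.array([-np.cos(.39+a),np.sin(.39+a)]) for a in A]
print(np.round(pts,3)); plan(pts,np.linspace(.26,.1,7)[1:],-.09)"
```

```text
[[0.427 0.175]
 [0.432 0.183]
 [0.437 0.189]
 [0.444 0.195]
 [0.451 0.2  ]
 [0.459 0.204]]
[-0.0054, -0.0006, -0.0064] [0.007, 0.028, -0.005]
[-0.0064, 0.0, -0.0059] [0.0, 0.027, 0.0]
[-0.0069, 0.0, -0.0053] [0.0, 0.027, 0.0]
[-0.0074, 0.0, -0.0045] [0.0, 0.027, 0.0]
[-0.0079, 0.0, -0.0037] [0.0, 0.027, 0.0]
[-0.0082, 0.0, -0.0029] [0.0, 0.027, 0.0]
```

Call:
apply_moves:
  increments:
    - [[-0.0055, 0, -0.0065, 0, 0.05, 0, -1], [-0.0065, 0, -0.006, 0, 0.05, 0, -1], [-0.007, 0, -0.006, 0, 0.05, 0, -1], [-0.007, 0, -0.006, 0, 0.05, 0, -1], [-0.007, 0, -0.006, 0, 0.05, 0, -1], [-0.007, 0, -0.006, 0, 0.05, 0, -1], [0, 0, 0, 0, 0, 0, -1]]

```text
t: 5.72
tcp_pos: [0.4526, -0.0894, 0.2069]
tcp_rot: [[-0.998, -0.003, -0.055], [-0.004, 1.0, 0.018], [0.055, 0.018, -0.998]]
force: [-2.4, -6.2, -5.1]
width: 0.503
```

```bash
python3 -c "
from h import *
s=sense();print(s['tcp_pos'].round(4),s['tcp_rot'].round(3),s['width'],s['force'].round(1),s['wrist_torque'].round(2))
p=s['tcp_pos'][[0,2]]-PIV;print(np.hypot(*p),np.arctan2(p[1],-p[0])-.39,s['qpos'].round(2))
a=shot('scene','scene3.png')
cv2.imwrite('pics/m3.png',cv2.resize(a['pixels'][150:280,240:390,::-1],None,fx=4,fy=4,interpolation=2))"
```

```text
[ 0.4526 -0.0894  0.2069] [[-0.998 -0.003 -0.055]
 [-0.004  1.     0.018]
 [ 0.055  0.018 -0.998]] 0.5028741184857791 [-2.4 -6.2 -5.1] [-1.26  0.19 -0.12]
0.07259039821638062 0.717635407556697 [-0.34  0.34  1.97 -0.    0.89 -1.91]
```

View pics/m3.png

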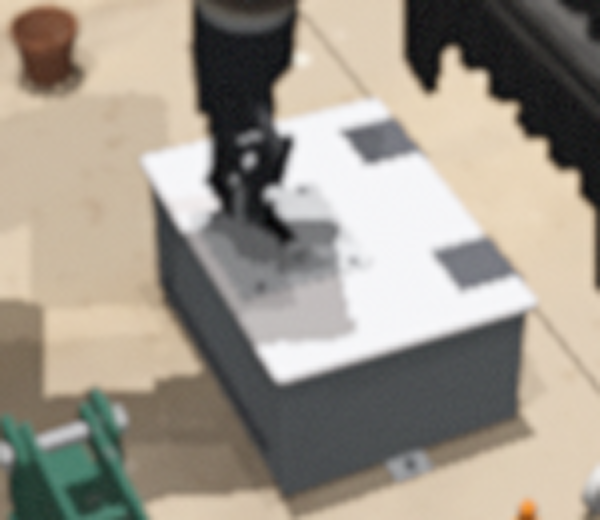

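```bash
python3 -c "
from h import *
A=np.linspace(0,.64,9)[1:]
pts=[HIN+.2005*np.array([-np.cos(.439+a),np.sin(.439+a)]) for a in A]
print(np.round(pts,3)); plan(pts,np.linspace(-.06,-.26,9)[1:],-.09)"
```

```text
[[0.46  0.221]
 [0.468 0.235]
 [0.478 0.248]
 [0.489 0.26 ]
 [0.5   0.271]
 [0.512 0.281]
 [0.526 0.291]
 [0.539 0.299]]
[-0.0067, -0.0003, -0.015] [0.018, 0.031, 0.004]
[-0.0073, 0.0, -0.0143] [0.0, 0.025, 0.0]
[-0.0081, 0.0, -0.0138] [0.0, 0.025, 0.0]
[-0.0088, 0.0, -0.0134] [0.0, 0.025, 0.0]
[-0.0096, 0.0, -0.0129] [0.0, 0.025, 0.0]
[-0.0103, 0.0, -0.0123] [0.0, 0.025, 0.0]
[-0.0109, 0.0, -0.0117] [0.0, 0.025, 0.0]
[-0.0115, 0.0, -0.0111] [0.0, 0.025, 0.0]
```

Call:
apply_moves:
  increments:
    - [[-0.0067, 0, -0.015, 0, 0.03, 0, -1], [-0.0075, 0, -0.0145, 0, 0.025, 0, -1], [-0.008, 0, -0.014, 0, 0.025, 0, -1], [-0.009, 0, -0.0135, 0, 0.025, 0, -1]]

```text
t: 6.28
tcp_pos: [0.4844, -0.0895, 0.2582]
tcp_rot: [[-0.986, -0.006, -0.166], [-0.011, 1.0, 0.027], [0.165, 0.028, -0.986]]
force: [-2.7, -1.8, -7.2]
width: 0.498
```

```bash
python3 -c "
from h import *
s=sense();print(s['tcp_pos'].round(4),s['tcp_rot'].round(3),s['width'],s['force'].round(1),s['wrist_torque'].round(2))
a=shot('scene','scene4.png')
cv2.imwrite('pics/m4.png',cv2.resize(a['pixels'][130:280,240:390,::-1],None,fx=4,fy=4,interpolation=2))"
```

```text
[ 0.4844 -0.0895  0.2582] [[-0.986 -0.006 -0.166]
 [-0.011  1.     0.027]
 [ 0.165  0.028 -0.986]] 0.4975406927665327 [-2.7 -1.8 -7.2] [-0.66  0.4   0.02]
```

View pics/m4.png

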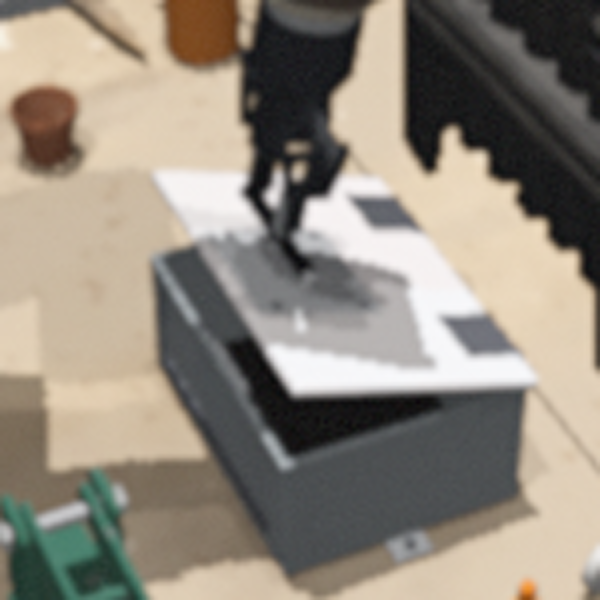

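The lid is rising: its front-right corner is at (300,395) and the box interior shows at (320,410). I'll continue along the arc.

```bash
python3 -c "
from h import *
p=sense()['tcp_pos'][[0,2]]-HIN; r=np.hypot(*p);b=np.arctan2(p[1],-p[0]);print(r,b-.439)
A=np.linspace(0,.64,9)[1:]
pts=[HIN+r*np.array([-np.cos(b+a),np.sin(b+a)]) for a in A]
print(np.round(pts,3)); plan(pts,np.linspace(-.166,-.3,9)[1:],-.09)"
```

```text
0.20199292314232392 0.30908448787550574
[[0.497 0.271]
 [0.51  0.281]
 [0.523 0.291]
 [0.537 0.299]
 [0.551 0.306]
 [0.566 0.312]
 [0.582 0.317]
 [0.597 0.321]]
[-0.0094, -0.0001, -0.0131] [0.027, 0.017, 0.011]
[-0.0102, 0.0, -0.0125] [0.0, 0.017, 0.0]
[-0.011, 0.0, -0.0118] [0.0, 0.017, 0.0]
[-0.0117, 0.0, -0.0111] [0.0, 0.017, 0.0]
[-0.0124, 0.0, -0.0104] [0.0, 0.017, 0.0]
[-0.013, 0.0, -0.0095] [0.0, 0.017, 0.0]
[-0.0136, 0.0, -0.0087] [0.0, 0.017, 0.0]
[-0.0141, 0.0, -0.0078] [0.0, 0.017, 0.0]
```

Call:
apply_moves:
  increments:
    - [[-0.01, 0, -0.013, 0, 0.017, 0.01, -1], [-0.01, 0, -0.0125, 0, 0.017, 0, -1], [-0.011, 0, -0.012, 0, 0.017, 0, -1], [-0.012, 0, -0.011, 0, 0.017, 0, -1], [-0.0125, 0, -0.0105, 0, 0.017, 0, -1], [-0.013, 0, -0.0095, 0, 0.017, 0, -1], [-0.0135, 0, -0.009, 0, 0.017, 0, -1], [0, 0, 0, 0, 0, 0, -1]]

```text
t: 7.32
tcp_pos: [0.5761, -0.0894, 0.3117]
tcp_rot: [[-0.957, -0.005, -0.289], [-0.019, 0.999, 0.044], [0.289, 0.048, -0.956]]
force: [-2.4, -1.8, 8.3]
width: 0.49
```

```bash
python3 -c "
from h import *
s=sense();print(s['tcp_pos'].round(4),s['tcp_rot'].round(3),s['width'],s['force'].round(1),s['wrist_torque'].round(2),s['qpos'].round(2))
p=sense()['tcp_pos'][[0,2]]-HIN; r=np.hypot(*p);b=np.arctan2(p[1],-p[0]);print(r,b-.439)
a=shot('scene','scene5.png')
cv2.imwrite('pics/m5.png',cv2.resize(a['pixels'][130:280,240:390,::-1],None,fx=4,fy=4,interpolation=2))"
```

```text
[ 0.5761 -0.0894  0.3117] [[-0.957 -0.005 -0.289]
 [-0.019  0.999  0.044]
 [ 0.289  0.048 -0.956]] 0.4898711255897798 [-2.4 -1.8  8.3] [-0.48  0.87 -0.2 ] [-0.26  0.49  1.42 -0.03  1.53 -1.83]
0.1983577479279603 0.835619932040814
```

View pics/m5.png

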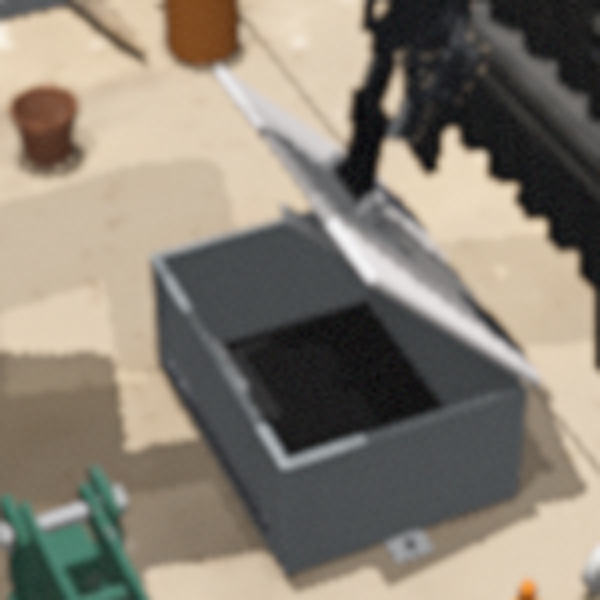

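Call:
apply_moves:
  increments:
    - [[-0.016, 0, -0.0035, 0, -0.03, 0, -1], [-0.016, 0, -0.003, 0, -0.03, 0, -1], [-0.016, 0, -0.002, 0, -0.03, 0, -1], [0, 0, 0, 0, 0, 0, -1], [0, 0, 0, 0, 0, 0, 1], [0, 0, 0, 0, 0, 0, 1], [0, 0, 0, 0, 0, 0, 1]]

```text
t: 8.25
tcp_pos: [0.6254, -0.0882, 0.3071]
tcp_rot: [[-0.981, -0.008, -0.192], [-0.018, 0.999, 0.051], [0.191, 0.053, -0.98]]
force: [-0.1, -0.1, -0.6]
width: 0.635
```

```bash
python3 -c "
from h import *
s=sense();print(s['tcp_pos'].round(4),s['tcp_rot'].round(3),s['width'],s['force'].round(1),s['wrist_torque'].round(2),s['qpos'].round(2))
p=sense()['tcp_pos'][[0,2]]-HIN; r=np.hypot(*p);b=np.arctan2(p[1],-p[0]);print(r,b-.439)
a=shot('scene','scene6.png')
cv2.imwrite('pics/m6.png',cv2.resize(a['pixels'][110:260,240:390,::-1],None,fx=4,fy=4,interpolation=2))"
```

```text
[ 0.6254 -0.0882  0.3071] [[-0.981 -0.008 -0.192]
 [-0.018  0.999  0.051]
 [ 0.191  0.053 -0.98 ]] 0.6353639833844438 [-0.1 -0.1 -0.6] [-0.05 -0.1  -0.04] [-0.25  0.53  1.35  0.    1.46 -1.83]
0.18527925345391294 1.0852564996041076
```

View pics/m6.png

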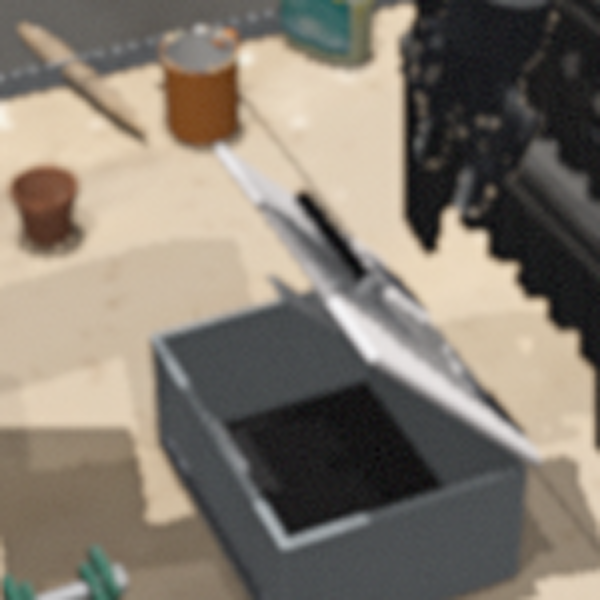

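```bash
python3 -c "
from h import *
plan([(.62,.35),(.61,.40),(.56,.41),(.50,.41),(.445,.41),(.445,.36),(.45,.31),(.455,.285)],[-.19,-.1,0,0,0,0,0,0],-.09)"
```

```text
[0.0135, 0.0005, -0.0411] [0.051, -0.003, 0.018]
[0.0193, 0.0, -0.0472] [0.0, -0.09, 0.0]
[0.0507, 0.0, -0.005] [0.0, -0.1, 0.0]
[0.06, 0.0, 0.0] [0.0, 0.0, 0.0]
[0.055, 0.0, 0.0] [0.0, 0.0, 0.0]
[0.0, 0.0, 0.05] [0.0, 0.0, 0.0]
[-0.005, 0.0, 0.05] [0.0, 0.0, 0.0]
[-0.005, 0.0, 0.025] [0.0, 0.0, 0.0]
```

Call:
apply_moves:
  increments:
    - [[0.0135, 0, -0.041, 0.05, 0, 0.018, 1], [0.02, 0, -0.05, 0, -0.09, 0, 1], [0.04, 0, -0.02, 0, -0.1, 0, 1], [0.06, 0, 0, 0, 0, 0, 1], [0.06, 0, 0, 0, 0, 0, 1], [0, 0, 0, 0, 0, 0, 1]]

```text
t: 9.05
tcp_pos: [0.4469, -0.0902, 0.4299]
tcp_rot: [[-1.0, 0.0, 0.004], [-0.0, 1.0, -0.002], [-0.004, -0.002, -1.0]]
force: [0.8, -0.8, 0.5]
width: 1.003
```

```bash
python3 -c "
from h import *
print(sense()['tcp_pos'],sense()['tcp_rot'].round(3))
plan([(.445,.40),(.445,.35),(.45,.31),(.455,.285)],[0,0,0,0],-.09)"
```

```text
[ 0.44686918 -0.09016639  0.42992945] [[-1.     0.     0.004]
 [-0.     1.    -0.002]
 [-0.004 -0.002 -1.   ]]
[0.002, 0.0002, 0.0299] [-0.002, 0.004, 0.0]
[0.0, 0.0, 0.05] [0.0, 0.0, 0.0]
[-0.005, 0.0, 0.04] [0.0, 0.0, 0.0]
[-0.005, 0.0, 0.025] [0.0, 0.0, 0.0]
```

Call:
apply_moves:
  increments:
    - [[0.002, 0, 0.05, 0, 0, 0, 1], [0, 0, 0.05, 0, 0, 0, 1], [-0.002, 0, 0.04, 0, 0, 0, 1], [0, 0, 0.01, 0, 0, 0, 1], [0, 0, 0, 0, 0, 0, 1]]

```text
t: 9.68
tcp_pos: [0.4509, -0.0914, 0.2784]
tcp_rot: [[-1.0, 0.0, 0.01], [0.0, 1.0, -0.004], [-0.01, -0.004, -1.0]]
force: [0.5, -0.2, 0.6]
width: 1.0
```

```bash
python3 -c "
from h import *
print(sense()['tcp_pos'],sense()['force'],sense()['qpos'].round(2))
a=shot('scene','scene7.png')
cv2.imwrite('pics/m7.png',cv2.resize(a['pixels'][110:260,240:390,::-1],None,fx=4,fy=4,interpolation=2))"
```

```text
[ 0.45086308 -0.09139052  0.27837387] [ 0.47960491 -0.17221976  0.59083905] [-0.34  0.22  1.91 -0.    1.   -1.91]
```

View pics/m7.png

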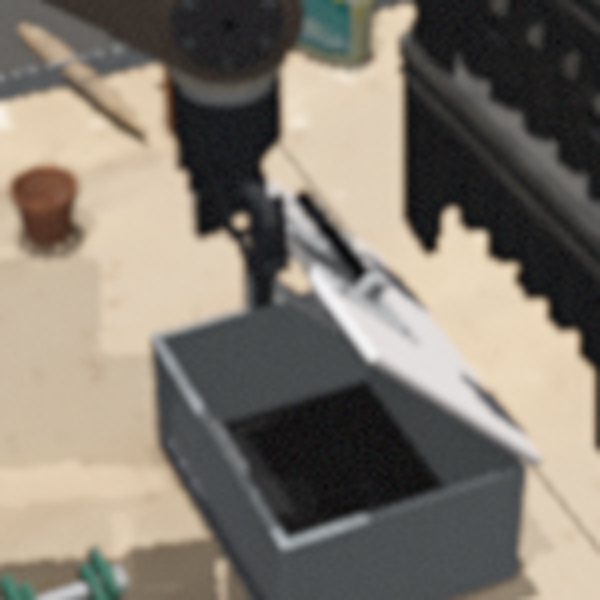

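The fingers are in front of and just below the lid edge, fingertip at (262,300). Now I'll push in +x.

Call:
apply_moves:
  increments:
    - [[-0.02, 0, 0, 0, 0, 0, 1], [-0.012, 0, 0, 0, 0, 0, 1], [-0.012, 0, -0.003, 0, 0, 0, 1], [-0.012, 0, -0.004, 0, 0, 0, 1], [-0.012, 0, -0.004, 0, 0, 0, 1], [-0.012, 0, -0.004, 0, 0, 0, 1]]

```text
t: 10.48
tcp_pos: [0.522, -0.0918, 0.3091]
tcp_rot: [[-1.0, -0.003, -0.006], [-0.003, 1.0, -0.01], [0.006, -0.01, -1.0]]
force: [-13.2, -2.2, 13.5]
width: 1.001
```

```bash
python3 -c "
from h import *
print(sense()['tcp_pos'],sense()['force'],sense()['qpos'].round(2))
a=shot('scene','scene8.png')
cv2.imwrite('pics/m8.png',cv2.resize(a['pixels'][110:260,240:390,::-1],None,fx=4,fy=4,interpolation=2))"
```

```text
[ 0.52203774 -0.09175557  0.30910594] [-13.23512562  -2.18973509  13.53856334] [-0.29  0.3   1.71 -0.01  1.14 -1.86]
```

View pics/m8.png

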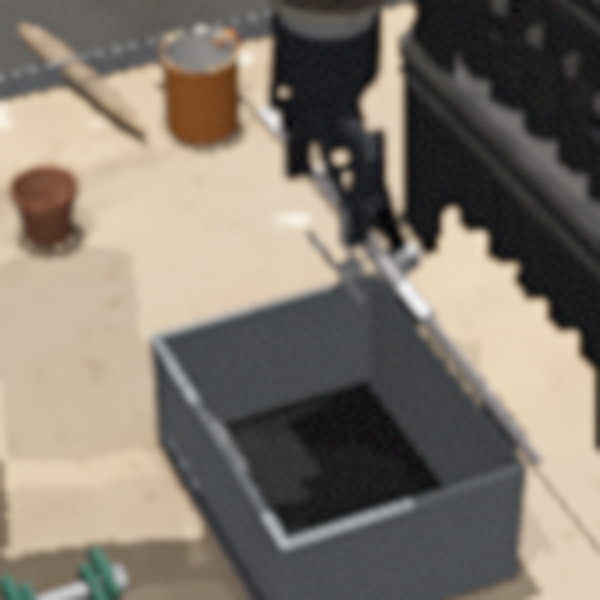

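Call:
apply_moves:
  increments:
    - [[-0.013, 0, -0.001, 0, 0, 0, 1], [-0.013, 0, -0.001, 0, 0, 0, 1], [-0.013, 0, -0.001, 0, 0, 0, 1], [-0.013, 0, -0.001, 0, 0, 0, 1], [-0.013, 0, -0.001, 0, 0, 0, 1], [-0.013, 0, 0, 0, 0, 0, 1]]

```text
t: 11.28
tcp_pos: [0.5991, -0.0917, 0.3358]
tcp_rot: [[-1.0, -0.005, 0.006], [-0.005, 1.0, -0.017], [-0.006, -0.017, -1.0]]
force: [-4.1, -0.7, 6.1]
width: 0.998
```

```bash
python3 -c "
from h import *
print(sense()['tcp_pos'],sense()['force'],sense()['qpos'].round(2))
a=shot('scene','scene9.png')
cv2.imwrite('pics/m9.png',cv2.resize(a['pixels'][110:260,240:390,::-1],None,fx=4,fy=4,interpolation=2))"
```

```text
[ 0.59910412 -0.09172828  0.33577809] [-4.11383649 -0.67499154  6.08958275] [-0.25  0.39  1.49 -0.02  1.25 -1.83]
```

View pics/m9.png

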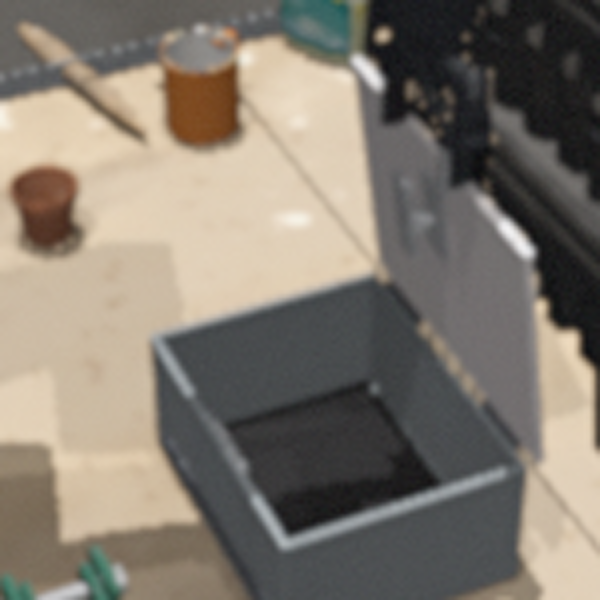

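```bash
cat >> h.py <<'E'
def lidang(c,FR,FL,P=(.530,-.092,0)):
    from scipy.optimize import minimize_scalar
    def pr(f):
        Q=[[P[0]+.104-.21*np.cos(f)-t*-np.sin(f)*1,P[1]+s*.135,.122+.21*np.sin(f)+t*np.cos(f)] for s,t in((-1,.004),(1,.004))]
        return proj(c,Q)
    f=np.linspace(.5,1.75,251); e=[np.abs(pr(a)-np.array([FR,FL])).sum() for a in f]; i=int(np.argmin(e)); return f[i],e[i],pr(f[i])
E
python3 -c "
from h import *;import pickle
S=pickle.load(open('pics/scene9.png.pkl','rb'))
print(lidang(S,(372.5,173),(330,126)))"
```

```text
(np.float64(1.4500000000000002), np.float64(5.7325403769771555), array([[372.52144814, 172.10338274],
       [328.57475557, 122.61076945]]))
```

Call:
apply_moves:
  increments:
    - [[0.04, 0, -0.005, 0.015, 0, 0, 1], [0.05, 0, -0.01, 0, 0, 0, 1], [0.01, -0.05, 0, 0, 0, 0, 1], [0, -0.06, 0, 0, 0, 0, 1], [0, -0.06, 0, 0, 0, 0, 1], [0, -0.06, 0, 0, 0, 0, 1], [0, -0.06, 0.02, 0, 0, 0, 1], [0, -0.01, 0.05, 0, 0, 0, 1]]

```text
t: 12.32
tcp_pos: [0.5027, -0.4012, 0.3025]
tcp_rot: [[-1.0, -0.009, 0.023], [-0.01, 0.999, -0.044], [-0.022, -0.044, -0.999]]
force: [0.2, 0.6, -0.5]
width: 1.002
```

```bash
python3 -c "
from h import *
print(sense()['tcp_pos'],sense()['tcp_rot'].round(3))
rel([.482,-.391,.18],0)
a=shot('scene','scene10.png');b=shot('top','top10.png')
cv2.imwrite('pics/m10.png',np.hstack([cv2.resize(a['pixels'][180:330,300:400,::-1],None,fx=4,fy=4,interpolation=2),cv2.resize(b['pixels'][140:290,360:460,::-1],None,fx=4,fy=4,interpolation=2)]))"
```

```text
[ 0.50274738 -0.40117854  0.30252046] [[-1.    -0.009  0.023]
 [-0.01   0.999 -0.044]
 [-0.022 -0.044 -0.999]]
t 12.32 shift [0.0234 0.0158 0.1215] rot [-0.044  0.022  0.009] q [-0.77  0.46  1.47 -0.02  1.17 -2.34] F [ 0.2  0.6 -0.5]
```

View pics/m10.png

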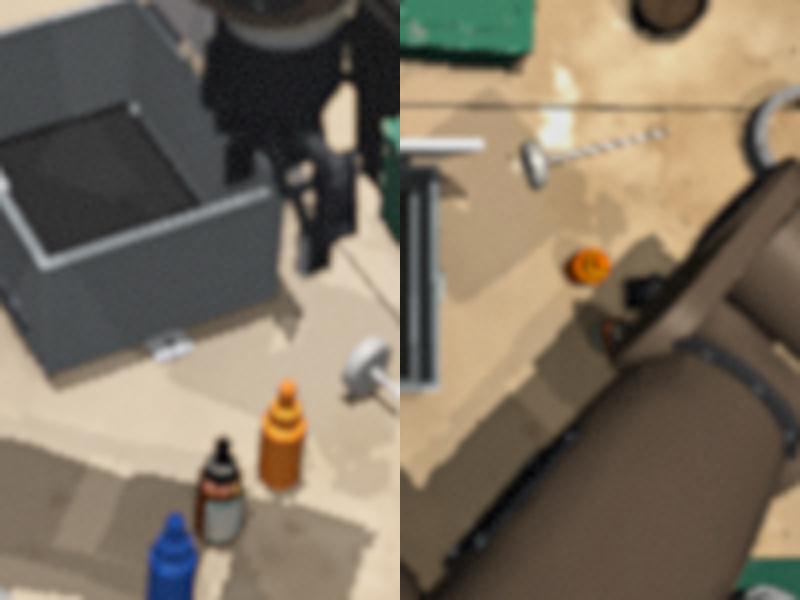

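View pics/scene10.png

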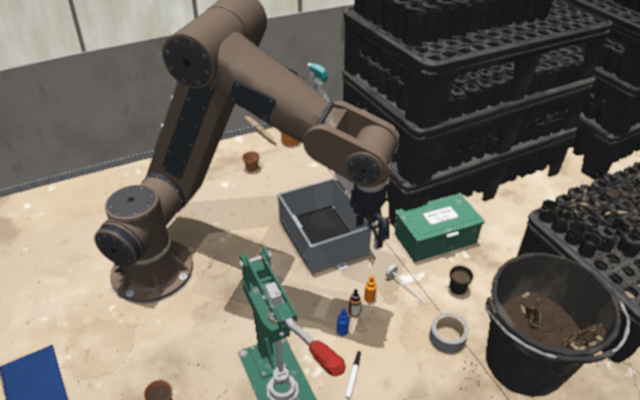

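Call:
apply_moves:
  increments:
    - [[0.012, 0.008, 0.05, -0.044, 0.022, 0.009, 1], [0.009, 0.006, 0.05, 0, 0, 0, 1], [0, 0, 0.01, 0, 0, 0, 1]]

```text
t: 12.8
tcp_pos: [0.4827, -0.3844, 0.1916]
tcp_rot: [[-1.0, -0.003, -0.004], [-0.003, 1.0, 0.005], [0.004, 0.005, -1.0]]
force: [1.0, -0.4, 1.1]
width: 1.002
```

```bash
python3 -c "
from h import *
print(sense()['tcp_pos'],sense()['tcp_rot'].round(3))
rel([.482,-.391,.06],0)
a=shot('scene','scene11.png')
tt=sense();print(proj(a,[tt['tcp_pos']+tt['tcp_rot'][:,2]*.019,[.482,-.391,.102],[.482,-.391,.0]]))
cv2.imwrite('pics/m11.png',cv2.resize(a['pixels'][210:330,310:420,::-1],None,fx=5,fy=5,interpolation=2))"
```

```text
[ 0.48271792 -0.38444003  0.19160426] [[-1.    -0.003 -0.004]
 [-0.003  1.     0.005]
 [ 0.004  0.005 -1.   ]]
t 12.8 shift [ 0.0002 -0.0072  0.1316] rot [ 0.005 -0.004  0.003] q [-0.78  0.54  1.64  0.    0.97 -2.35] F [ 1.  -0.4  1.1]
[[354.54721373 267.24082303]
 [353.80143211 286.75444004]
 [351.95508656 310.12108542]]
```

View pics/m11.png

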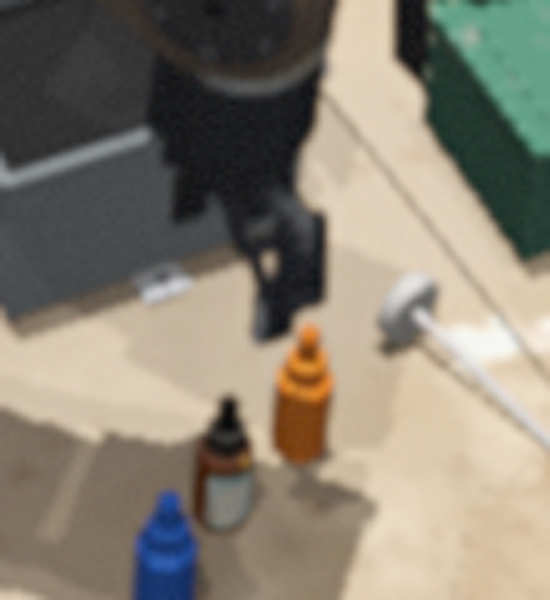

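Call:
apply_moves:
  increments:
    - [[0, -0.012, 0.03, 0, 0, 0, 1], [0, 0, 0.04, 0, 0, 0, 1], [0, 0, 0.035, 0, 0, 0, 1], [0, 0, 0.018, 0, 0, 0, 1], [0, 0, 0, 0, 0, 0, 1]]

```text
t: 13.48
tcp_pos: [0.4921, -0.4017, 0.0807]
tcp_rot: [[-1.0, -0.006, 0.012], [-0.007, 1.0, -0.011], [-0.012, -0.011, -1.0]]
force: [1.0, 0.5, 0.2]
width: 0.996
```

```bash
python3 -c "
from h import *
print(sense()['tcp_pos'],sense()['force'])
rel([.482,-.396,.06],0)
a=shot('scene','scene12.png')
cv2.imwrite('pics/m12.png',cv2.resize(a['pixels'][240:330,310:400,::-1],None,fx=6,fy=6,interpolation=2))"
```

```text
[ 0.49210026 -0.40165263  0.08071992] [0.98672828 0.5349518  0.23515805]
t 13.47 shift [0.0103 0.0059 0.0205] rot [-0.011  0.012  0.007] q [-0.79  0.7   1.69  0.    0.74 -2.37] F [1.  0.5 0.2]
```

View pics/m12.png

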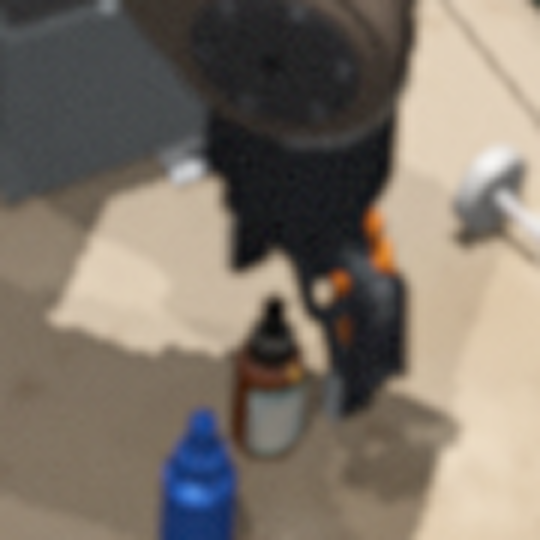

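```bash
python3 -c "
from h import *;import pickle
S=pickle.load(open('pics/scene12.png.pkl','rb'))
p=np.array([.4921,-.4017,.0807])
f=lambda q:((proj(S,q)-[310,240]+.5)*6-.5).round(0)
for nm,z in (('tip',.019),('tipopen',.006)):
  for y in (-.0425,-.057,.0425,.057): print(nm,y,f(p+[0,y,-z]))
for y in (-.391,-.396,-.401,-.406):
  print('bottle tip/shoulder/base',y,f([[.482,y,.102],[.482,y,.065],[.482,y,0]]).tolist())
print(f([[.487,-.401,.102],[.487,-.401,.0]]))
"
```

```text
tip -0.0425 [[337. 418.]]
tip -0.057 [[352. 442.]]
tip 0.0425 [[248. 284.]]
tip 0.057 [[234. 262.]]
tipopen -0.0425 [[339. 400.]]
tipopen -0.057 [[355. 424.]]
tipopen 0.0425 [[249. 265.]]
tipopen 0.057 [[235. 244.]]
bottle tip/shoulder/base -0.391 [[265.0, 283.0], [261.0, 336.0], [254.0, 423.0]]
bottle tip/shoulder/base -0.396 [[271.0, 291.0], [266.0, 343.0], [259.0, 431.0]]
bottle tip/shoulder/base -0.401 [[276.0, 299.0], [271.0, 351.0], [264.0, 439.0]]
bottle tip/shoulder/base -0.406 [[281.0, 307.0], [277.0, 359.0], [269.0, 447.0]]
[[286. 295.]
 [274. 435.]]
```

Call:
apply_moves:
  increments:
    - [[0.008, 0.001, 0.007, -0.011, 0.012, 0.007, 1], [0.003, 0.001, 0.007, 0, 0, 0, 1], [0, 0, 0.005, 0, 0, 0, 1], [0, 0, 0, 0, 0, 0, 1]]

```text
t: 14.02
tcp_pos: [0.4816, -0.4009, 0.0646]
tcp_rot: [[-1.0, 0.001, 0.004], [0.001, 1.0, -0.003], [-0.004, -0.003, -1.0]]
force: [-0.3, -0.1, -1.0]
width: 0.999
```

```bash
python3 -c "
from h import *
print(sense()['tcp_pos'],sense()['force'])
rel([.484,-.400,.06],0)
a=shot('scene','scene13.png')
cv2.imwrite('pics/m13.png',cv2.resize(a['pixels'][240:330,310:400,::-1],None,fx=6,fy=6,interpolation=2))"
```

```text
[ 0.48159392 -0.40088896  0.0645663 ] [-0.26050735 -0.06030725 -0.96973016]
t 14.03 shift [-0.0024  0.0009  0.0046] rot [-0.003  0.004 -0.001] q [-0.8   0.72  1.71  0.    0.71 -2.37] F [-0.3 -0.1 -1. ]
```

View pics/m13.png

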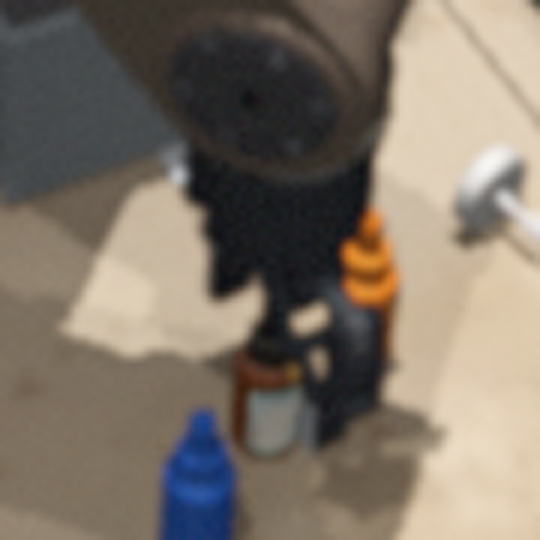

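Call:
apply_moves:
  increments:
    - [[-0.002, 0, 0.004, 0, 0, 0, 1], [0, 0, 0, 0, 0, 0, -1], [0, 0, 0, 0, 0, 0, -1], [0, 0, 0, 0, 0, 0, -1], [0, 0, 0, 0, 0, 0, -1], [0, 0, 0, 0, 0, 0, -1]]
  newtons: 30

```text
t: 14.82
tcp_pos: [0.4842, -0.4011, 0.0609]
tcp_rot: [[-1.0, 0.001, 0.004], [0.001, 1.0, -0.004], [-0.004, -0.004, -1.0]]
force: [0.1, -0.5, -0.8]
width: 0.369
```

```bash
python3 -c "
from h import *
print(sense()['tcp_pos'],sense()['force'],sense()['width']*85)
a=shot('scene','scene14.png')
cv2.imwrite('pics/m14.png',cv2.resize(a['pixels'][240:330,310:400,::-1],None,fx=6,fy=6,interpolation=2))"
```

```text
[ 0.48418999 -0.40106117  0.06088378] [ 0.08489733 -0.49132191 -0.8118979 ] 31.35296613153522
```

View pics/m14.png

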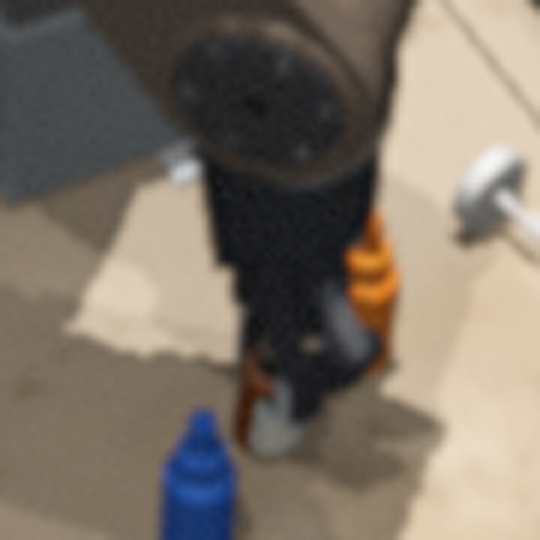

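Call:
apply_moves:
  increments:
    - [[0, 0, -0.02, 0, 0, 0, -1], [0, 0, -0.04, 0, 0, 0, -1], [0, 0, -0.04, 0, 0, 0, -1], [0, 0, -0.04, 0, 0, 0, -1], [0, 0, -0.04, 0, 0, 0, -1], [0, 0, -0.03, 0, 0, 0, -1], [0, 0, 0, 0, 0, 0, -1]]

```text
t: 15.75
tcp_pos: [0.4826, -0.3998, 0.276]
tcp_rot: [[-1.0, 0.001, 0.002], [0.001, 1.0, -0.002], [-0.002, -0.002, -1.0]]
force: [0.6, 0.2, -2.0]
width: 0.368
```

```bash
python3 -c "
from h import *
print(sense()['tcp_pos'],sense()['force'],sense()['width']*85)
rel([.51,-.11,.28],0)
a=shot('scene','scene15.png')
cv2.imwrite('pics/m15.png',cv2.resize(a['pixels'][150:330,270:450,::-1],None,fx=3.3,fy=3.3,interpolation=2))"
```

```text
[ 0.48261701 -0.39976823  0.27599827] [ 0.62042405  0.21663069 -1.97456121] 31.304812730511415
t 15.75 shift [-0.0271  0.2898 -0.0044] rot [-0.002  0.002 -0.001] q [-0.8   0.47  1.52  0.    1.15 -2.37] F [ 0.6  0.2 -2. ]
```

View pics/m15.png

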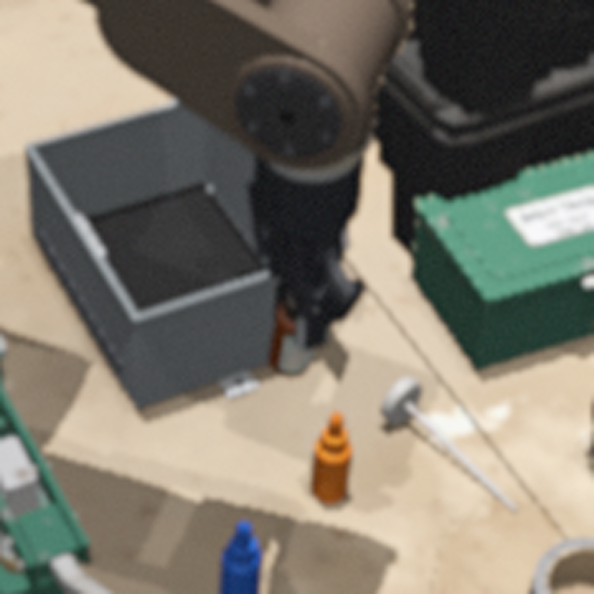

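The bottle is lifted upright, at (295,345) in the crop, and both look-alikes still stand. Next I carry it over the box.

Call:
apply_moves:
  increments:
    - [[0, 0.03, 0, 0, 0, 0, -1], [-0.004, 0.05, 0, 0, 0, 0, -1], [-0.004, 0.05, 0, 0, 0, 0, -1], [-0.004, 0.05, 0, 0, 0, 0, -1], [-0.004, 0.05, 0, 0, 0, 0, -1], [-0.004, 0.04, 0, 0, 0, 0, -1], [0, 0.02, 0, 0, 0, 0, -1], [0, 0, 0, 0, 0, 0, -1]]

```text
t: 16.8
tcp_pos: [0.499, -0.0994, 0.2621]
tcp_rot: [[-1.0, 0.003, -0.017], [0.003, 1.0, 0.01], [0.017, 0.01, -1.0]]
force: [-1.0, 0.0, -0.4]
width: 0.373
```

```bash
python3 -c "
from h import *
print(sense()['tcp_pos'],sense()['force'],sense()['width']*85)
rel([.51,-.11,.08],0)
a=shot('scene','scene16.png')
cv2.imwrite('pics/m16.png',cv2.resize(a['pixels'][100:280,230:410,::-1],None,fx=3.3,fy=3.3,interpolation=2))"
```

```text
[ 0.49902042 -0.0993887   0.26207465] [-0.97147101  0.04016282 -0.39299401] 31.72050333965352
t 16.8 shift [-0.0141 -0.0124  0.1817] rot [ 0.01  -0.017 -0.003] q [-0.33  0.32  1.81  0.    1.03 -1.9 ] F [-1.   0.  -0.4]
```

View pics/m16.png

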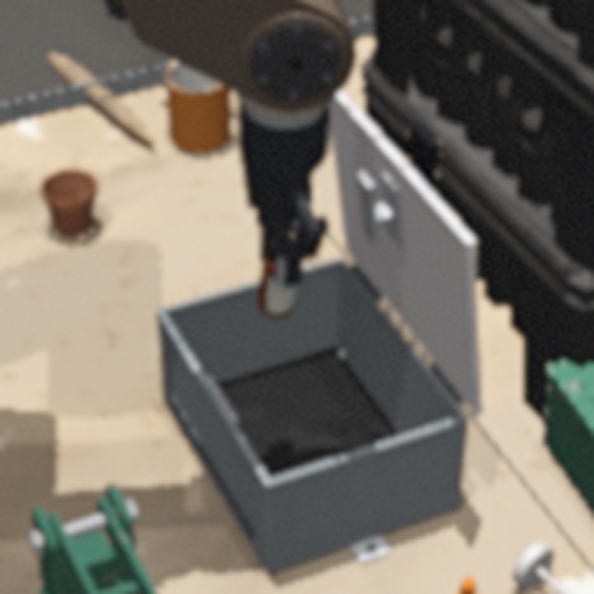

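Call:
apply_moves:
  increments:
    - [[-0.008, -0.006, 0.03, 0.01, -0.017, 0, -1], [-0.004, -0.004, 0.04, 0, 0, 0, -1], [0, 0, 0.04, 0, 0, 0, -1], [0, 0, 0.03, 0, 0, 0, -1], [0, 0, 0.015, 0, 0, 0, -1], [0, 0, 0, 0, 0, 0, -1]]

```text
t: 17.6
tcp_pos: [0.5097, -0.1161, 0.0986]
tcp_rot: [[-1.0, 0.009, -0.003], [0.009, 1.0, -0.0], [0.003, -0.0, -1.0]]
force: [-0.3, -0.3, -0.9]
width: 0.373
```

```bash
python3 -c "
from h import *
print(sense()['tcp_pos'],sense()['force'],sense()['width']*85)
rel([.51,-.11,.073],0)
"
```

```text
[ 0.50965134 -0.11609338  0.09862126] [-0.2905796  -0.25868236 -0.8882753 ] 31.743590881558802
t 17.6 shift [-0.0004  0.0061  0.0256] rot [-0.    -0.003 -0.009] q [-0.35  0.56  1.95 -0.    0.63 -1.91] F [-0.3 -0.3 -0.9]
```

Call:
apply_moves:
  increments:
    - [[0, 0, 0.008, 0, 0, 0, -1], [0, 0, 0.008, 0, 0, 0, -1], [0, 0, 0.005, 0, 0, 0, -1], [0, 0, 0.004, 0, 0, 0, -1], [0, 0, 0, 0, 0, 0, -1]]

```text
t: 18.23
tcp_pos: [0.5101, -0.1172, 0.0732]
tcp_rot: [[-1.0, 0.01, -0.001], [0.01, 1.0, -0.001], [0.001, -0.001, -1.0]]
force: [0.6, 0.0, -1.0]
width: 0.371
```

```bash
python3 -c "
from h import *
print(sense()['tcp_pos'],sense()['force'],sense()['width']*85)
rel([.51,-.11,.073],0)
"
```

```text
[ 0.51010087 -0.11721264  0.07322045] [ 0.64194541  0.00639737 -1.01433193] 31.55151332939164
t 18.23 shift [0.0002 0.0072 0.0002] rot [-0.001 -0.001 -0.01 ] q [-0.35  0.61  1.97 -0.    0.57 -1.91] F [ 0.6  0.  -1. ]
```

Call:
apply_moves:
  increments:
    - [[0, 0, 0.001, 0, 0, 0, -1], [0, 0, 0.001, 0, 0, 0, -1]]

```text
t: 18.48
tcp_pos: [0.5109, -0.1172, 0.0724]
tcp_rot: [[-1.0, 0.01, 0.001], [0.01, 1.0, -0.002], [-0.001, -0.002, -1.0]]
force: [-1.3, 2.6, 15.0]
width: 0.374
```

Contact with the floor (15 N). Now I release and back off straight up.

Call:
apply_moves:
  increments:
    - [[0, 0, -0.0005, 0, 0, 0, -1], [0, 0, 0, 0, 0, 0, -0.1], [0, 0, 0, 0, 0, 0, 0.2], [0, 0, 0, 0, 0, 0, 0.6], [0, 0, 0, 0, 0, 0, 0.6], [0, 0, 0, 0, 0, 0, 0.6]]

```text
t: 19.23
tcp_pos: [0.5111, -0.1172, 0.0733]
tcp_rot: [[-1.0, 0.009, 0.002], [0.009, 1.0, -0.002], [-0.002, -0.002, -1.0]]
force: [0.3, -1.4, -0.4]
width: 0.805
```

```bash
python3 -c "
from h import *
print(sense()['tcp_pos'],sense()['force'],sense()['width']*85)
a=shot('scene','scene17.png')
cv2.imwrite('pics/m17.png',cv2.resize(a['pixels'][120:280,250:410,::-1],None,fx=3.7,fy=3.7,interpolation=2))"
```

```text
[ 0.5111074  -0.11724323  0.07332723] [ 0.32256444 -1.41788489 -0.39699345] 68.43709736758912
```

View pics/m17.png

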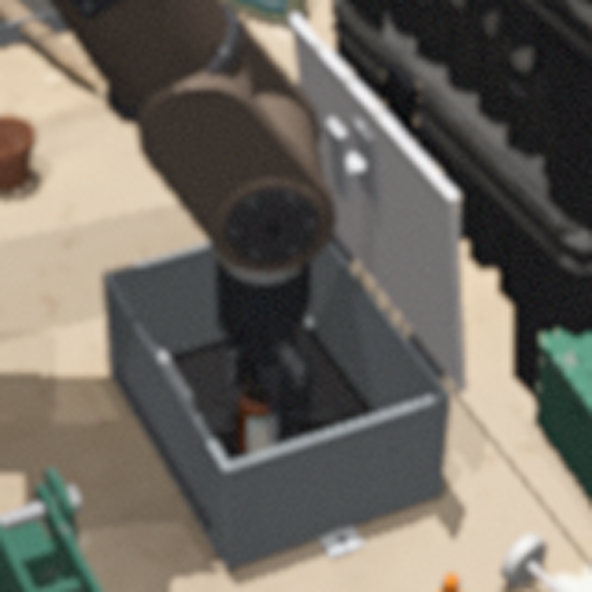

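Call:
apply_moves:
  increments:
    - [[0, 0, -0.02, 0, 0, 0, 0.6], [0, 0, -0.03, 0, 0, 0, 0.6], [0, 0, -0.04, 0, 0, 0, 0.6], [0, 0, -0.05, 0, 0, 0, 0.6], [0, 0, -0.05, 0, 0, 0, 0.6], [0.02, 0, -0.05, 0, 0, 0, 0.6], [0, 0.05, 0, 0, 0, 0, 0.6], [0, 0.06, 0, 0, 0, 0, 0.6]]

```text
t: 20.27
tcp_pos: [0.4911, -0.0072, 0.3211]
tcp_rot: [[-1.0, 0.016, 0.002], [0.016, 1.0, -0.001], [-0.002, -0.001, -1.0]]
force: [1.0, 1.0, 0.2]
width: 0.803
```

Call:
apply_moves:
  increments:
    - [[0, 0.06, 0, 0, 0, 0, 0.6], [0, 0.06, 0, 0, 0, 0, 0.6], [0, 0.06, 0, 0, 0, 0, 0.6], [0, 0.06, 0, 0, 0, 0, 0.6], [0, 0, 0, 0, 0, 0, 0.6], [0, 0, 0, 0, 0, 0, 0.6]]

```text
t: 21.02
tcp_pos: [0.4929, 0.2431, 0.3211]
tcp_rot: [[-1.0, 0.012, 0.003], [0.012, 1.0, -0.001], [-0.003, -0.001, -1.0]]
force: [-0.3, 0.2, -0.2]
width: 0.804
```

```bash
python3 -c "
from h import *
print(sense()['tcp_pos'],sense()['force'],sense()['t'])
a=shot('scene','scene18.png');b=shot('top','top18.png')
cv2.imwrite('pics/m18.png',np.hstack([cv2.resize(a['pixels'][120:280,250:410,::-1],None,fx=3,fy=3,interpolation=2),cv2.resize(b['pixels'][150:260,280:385,::-1],(300,480),interpolation=2)]))"
```

```text
[0.49294977 0.24312386 0.32108111] [-0.30638112  0.16373497 -0.24879372] 21.025
```

View pics/m18.png

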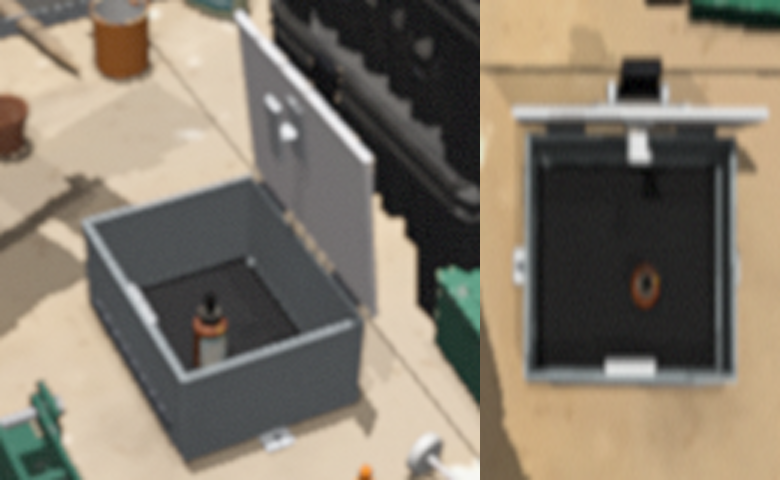

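View pics/scene18.png

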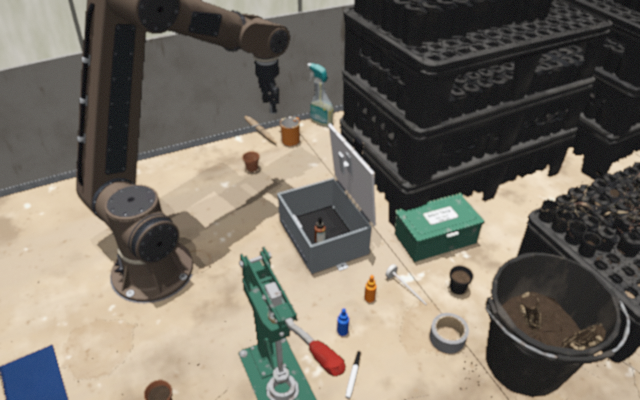

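```bash
python3 -c "
from h import *;import pickle
S=pickle.load(open('pics/scene18.png.pkl','rb'));T=pickle.load(open('pics/top18.png.pkl','rb'))
f,e,p=lidang(S,(250+373/3,120+158/3),(250+240/3,120+14/3));print('lid',f,e)
d=np.array([-np.cos(f),np.sin(f)]);n=np.array([np.sin(f),np.cos(f)])
for a in (0,.15,.4,.75):
  q=HIN+.149*d+.02*n+.074*(np.cos(.21+a)*d+np.sin(.21+a)*n)+.007*(np.cos(.21+a)*n-np.sin(.21+a)*d); print(a,proj(T,[[q[0],-.09,q[1]]]))
print('seen top row',150+60*110/480)
print(atz(T,(280+645*1-480*1 if 0 else 280+(645-480)*105/300,150+285*110/480),.1))
"
```

```text
lid 1.475 3.992579528767095
0 [[335.62582608 159.92467941]]
0.15 [[335.56338534 156.59173805]]
0.4 [[335.39193783 151.81076625]]
0.75 [[335.03655476 147.23533715]]
seen top row 163.75
[ 0.50657545 -0.112316    0.1       ]
```

Lid is at about 1.47 rad, the paddle is back at rest, and the bottle is upright in the box. Handing in.

```bash
python3 -c "
from h import *
print(job_done())"
```

```text
the job is handed in; nothing more can be done
None
```

The job is handed in, with all the end conditions looking met in my last pictures; no verdict is reported. I lifted the paddle and swung the lid part of the way. The paddle slipped out of the grip at about 0.85 rad and sprang back. I pushed the lid the rest of the way from the front with the open fingers, then set the brown bottle down inside the box. The arm was clear of everything by about 21 s.

**Last checks:**
- **Lid:** it stands at about 1.47 rad by itself.
- **Paddle:** it looks back at rest. The seen tip (row 164) fits an angle of 0 best, though 4 rows off the predicted 160. An angle of 0.15 rad would put it at 157.
- **Bottle:** it stands upright near x 0.51, y -0.11, inside the walls (box centre is about 0.53, -0.09).
- **Pot and look-alikes:** the pot is at the same pixel as at the start, and the orange and blue bottles are where they were.
- **Force:** near zero on the tool at the last reading.

**Disagreement:** the two cameras differed by 6 to 8 mm in y on the box and bottle. I settled the box by the paddle grip and the bottle by comparing it with the fingers in the picture.

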